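# Seal the biscuit canister

### The job

Seal the open biscuit canister: shut its lid fully, pull the little vent knob on the lid up to its out detent so air can escape, swing the wire bail up and over past centre until it snaps down over the lid's two posts, and then push the vent knob fully home again. Leave the already sealed canister and everything else on the table undisturbed.

Things in the scene. Friction and masses are not known exactly. Their poses are not given: they have to be found in the camera images.
- canister: The open canister: white ceramic cylinder, 100 mm diameter, 142 mm high, fixed (never moves). Origin at the centre of its underside, z up; its front, where the bail sticks out, is -x; the lid hinge is at +x. In this frame, with the lid shut: lid top face z = 150 mm; two steel posts on the lid at x = -4, y = +-32 mm, 18 (x) by 8 (y) mm, tops at z = 177; vent knob at x = +36, y = 0.
- canister_lid (a joint): lid hinge angle, rad: 0 = shut, about 1.57 = upright, 2.0 = stop; grows as the lid opens backwards. A stiff hinge (0.16 N m friction): the lid stays wherever it is left, so it has to be pushed all the way down.
- canister_lid_hinge (a point): point on the lid's hinge axis, on its middle, at the level of the lid's underside (canister frame x = +54, y = 0, z = 142 mm)
- canister_lid_edge (a point): middle of the free edge of the lid (steel disc, 104 mm diameter, 8 mm thick), on its top face, 106 mm from the hinge; moves with the lid. The lid's top face, with knob and posts, looks backwards (+x) when the lid stands open.
- canister_vent (a joint): vent knob travel, m: 0 = pushed home, 0.010 = pulled out to its detent. It resists with up to about 6 N up to half-way and then snaps to the nearer end and stays there.
- canister_vent_top (a point): centre of the top of the vent knob: a dark steel cylinder 16 mm in diameter, 14 mm tall, its axis square to the lid's face; home, the knob's top is 18 mm above the lid's top face (z = 168 mm in the canister frame, lid shut) with a 4 mm gap under it; out, 10 mm higher. It is 18 mm from the hinge axis.
- canister_bail (a joint): bail angle, rad: 0 = open, the bail sticks out in front 10 degrees above level (stop); 1.52 = clamped, 7 degrees past upright, lying over the lid's posts (stop). A spring pulls it back to open below 1.05 rad and over to clamped above 1.05 rad; swinging it up from open takes about 5 N at the grip, less towards 1.05; let go beyond 1.1 rad it snaps to clamped by itself.
- canister_bail_grip (a point): centre of the bail's grip tube: bright steel, 10 mm diameter, 50 mm long, along the canister's y. The bail is a U of 6 mm dark wire, 120 mm wide, pivoted on both sides of the canister; the grip is 100 mm from the pivot axis and moves with the bail. Open: canister frame x = -114, z = 99 mm; clamped: x = -4, z = 181 mm, 31 mm above the lid's top face.
- canister_bail_pivot (a point): middle of the bail's pivot axis (along the canister's y): canister frame x = -16, y = 0, z = 82 mm
- sealed: The sealed canister; an identical one to the open canister, but its lid is already shut and its bail clamped. Fixed. Origin at the centre of its underside, axes as for the open canister. To be left alone.
- sealed_lid (a joint): its lid angle, rad, 0 = shut
- sealed_vent (a joint): its vent knob, m, 0 = home
- sealed_bail (a joint): its bail, rad, 1.52 = clamped
- bottle: bystander: green glass bottle, 64 mm in diameter, 235 mm tall, standing beside the open canister towards the hinge side; origin at the centre of its underside
- mill: bystander: turned dark wood pepper mill, 48 mm in diameter, 130 mm tall, standing beside the open canister, on the other side from the bottle; origin at the centre of its underside
- cup: bystander: white plastic cup, 72 mm in diameter, 75 mm tall, standing behind the sealed canister; origin at the centre of its underside
- plates: bystander: stack of white plates, 200 mm in diameter, 90 mm tall, right of the canisters; origin at the centre of its underside
- tape: bystander: grey tape dispenser 130 x 50 mm, 72 mm tall; origin at the centre of its underside
- spoon: bystander: steel serving spoon, about 200 mm long, lying flat between the canisters, nearer the robot; origin at the middle of its underside
- tray: bystander: open white tray 200 x 140 mm, 40 mm tall; origin at the centre of its underside
Mind the look-alikes: they are no part of the job. Leave any purple look-alike of the canister alone.

How it is judged:
By the outcome, as a careful person would: the job done as asked, in the order asked, and still so for the second after the job is handed in, with the robot touching nothing.
It also fails if it takes over 72 s, if anything falls off the work surface, if the arm or the gripper's body presses on something with over 40 N, if the wrist force passes 120 N, or if a joint passes its speed limit or range.

### The arm

A 7-joint arm with a two-finger parallel gripper is mounted at the origin on the work surface. World frame = base frame: x ahead of the robot, y to its left, z up, the work surface at z = 0. Lengths are in m, angles in degrees, forces in N, time in s.
With the tool pointing down it reaches from about 0.425 to 0.875 m from the base axis. Payload 4.7 kg.
Tool frame: the origin (TCP) lies on the mounting face of the last link; the fingertips stand 182 mm ahead of it and the grasp point (between the pads) lies 164 mm ahead of it; z points along the fingers, y is the line along which they close (so a half turn about z gives the same grasp; the last joint's range is limited). The gripper opens to 87 mm and grips with 3 to 60 N. Pads are 19 mm wide; open, the fingers measure 117 mm over their backs; the gripper's body (75 mm by 190 mm) begins 51 mm behind the grasp point.
Start: joints at [76.095, 18.392, -4.016, 83.108, 1.295, 78.541, -3.26], TCP at [0.165, -0.629, 0.405] pointing down, gripper open.
Joint ranges: [-163.93, 163.93], [-17.29, 119.83], [-79.2, 71.16], [3.27, 140.29], [-89.18, 269.18], [5.43, 117.66], [-154.24, 154.24]. Speed limits (degrees/s): [147.25, 147.25, 180, 180, 180, 180, 180].

### API

Orientations are given as [roll, pitch, yaw] about the fixed x, y, z axes, in that order (R = Rz(yaw) Ry(pitch) Rx(roll)).
In Python, from cell import env gives the robot as it stands.
- The arm moves only by the tool servo_tool, never from a script. Its argument "plan" is a list of rows, each an object with "xyz": the shift along the tool's x, y, z in cm, a list of three; "twist": the turn, a rotation vector about the tool's x, y, z in degrees, a list of three; "jaw": the closure, from 0 (fully open) to 1 (shut). In form: [{"xyz": [x, y, z], "twist": [wx, wy, wz], "jaw": jaw}, ...]. A call has 1 to 10 rows; each row is the pose to reach, as a shift and turn from the pose commanded when the call began, along the tool's axes at that moment; what a row does not reach only later rows make up. A row lasts 1/12 s, in which the tool goes at most 41.7 mm and 7.16 degrees, less where a joint would pass 70% of its speed; a pose out of reach is approached as far as the arm can. A call with a gripper value outside its range is refused whole. The fingers move at their own pace and stop on an object; "newtons" is the grip in N (left out, the last holds). Time passes only in rows, so rows that repeat a pose let the fingers close. It gives the time, the measured TCP pose, the force, the opening and the grip force at its end, in the units of the state.
- env.get_obs(): the state, without advancing time (a new reading comes with each control period).
- env.read_camera(name): name is "scene" or "top"; returns a dict with "img" (384x512x3 uint8, red, green, blue), "camera_matrix" (3x3 intrinsics, pixels), "R" (3x3) and "t" (3): a world point X has camera coordinates R X + t. Camera axes: x right, y down, z forward; pixel columns grow to the right and rows downward; lengths in m; the calibration is good to about 2 mm. A picture is of the moment at which its call begins. There is no depth.
- env.sign_off(): hands the job in; it is judged then, once.
The state is a dict: "time_s": time; "qpos": joint angles; "joint_velocities": joint speeds; "effort": joint torques, N m; "tool_pos": TCP position; "tool_rot": TCP orientation; "force": force on the tool from outside, world axes, zero at the start; "wrist_torque": the same for the moment, N m; "grip_width": finger opening in m; "grasp_force": force on a finger pad.
Only numpy, scipy, OpenCV 4.12 (cv2) and the standard library are available. Lean on these libraries where they do the work, as an engineer would, in place of code of your own. Each camera call takes 0.05 s, during which the arm holds its last target. There are 200 camera calls.

## Working session

There is one attempt and no reset: what is moved stays moved. The work goes in short steps, Python scripts to look and compute and a tool call to move; the robot and the scene stay as the last step left them, time stands still between calls to the robot, and variables do not carry over. Pictures are saved under pics/ and viewed, at most 10 in all, crops included, and the job is handed in when it is done.

Besides the shell and the picture viewer there is one more tool, called after ">>>" by a JSON object that holds its "fn" and its "kwargs". servo_tool: Moves the arm, as the interface text tells. Its arguments: {"type":"object","properties":{"plan":{"type":"array","items":{"type":"object","properties":{"xyz":{"type":"array","items":{"type":"number"}},"twist":{"type":"array","items":{"type":"number"}},"jaw":{"type":"number"}}}},"newtons":{"type":"number"}},"required":["plan"]}

```bash
mkdir -p pics; ls; python3 - <<'E'
from cell import env
import cv2,json,numpy as np
o=env.get_obs();print({k:np.round(v,3).tolist() for k,v in o.items()})
for n in("scene","top"):
    c=env.read_camera(n);cv2.imwrite(f"pics/{n}0.png",c["img"][:,:,::-1])
    print(n,np.round(c["camera_matrix"],1).tolist(),np.round(c["R"],4).tolist(),np.round(c["t"],4).tolist())
E
```

```text
pics
{'time_s': 0.0, 'qpos': [76.096, 18.437, -4.015, 83.175, 1.297, 78.54, -3.259], 'joint_velocities': [0.032, -0.006, -0.084, -0.025, -0.041, -0.111, 0.04], 'effort': [0.0, -49.129, -0.404, -31.253, -0.064, 0.044, 0.0], 'tool_pos': [0.165, -0.628, 0.404], 'tool_rot': [-179.893, 0.008, 14.716], 'force': [0.22, 0.04, 0.321], 'wrist_torque': [-0.005, -0.031, 0.011], 'grasp_force': 0.0, 'grip_width': 0.087}
scene [[352.9, 0.0, 249.5], [0.0, 352.9, 193.3], [0.0, 0.0, 1.0]] [[-0.1233, 0.9923, -0.0067], [0.7655, 0.0908, -0.637], [-0.6315, -0.0837, -0.7708]] [0.0875, -0.2925, 1.4588]
top [[415.7, 0.0, 250.7], [0.0, 415.7, 191.4], [0.0, 0.0, 1.0]] [[-0.0869, -0.9962, 0.0024], [-0.9706, 0.0842, -0.2257], [0.2246, -0.022, -0.9742]] [0.0224, 0.529, 1.3239]
```

View pics/scene0.png

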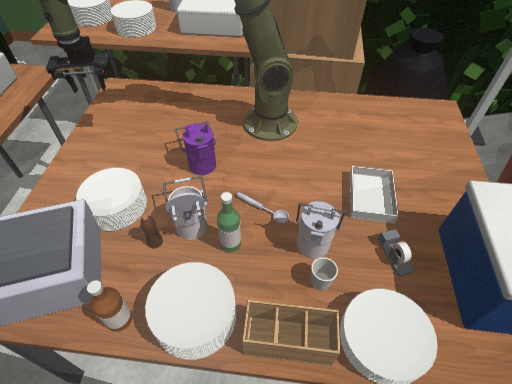

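View pics/top0.png

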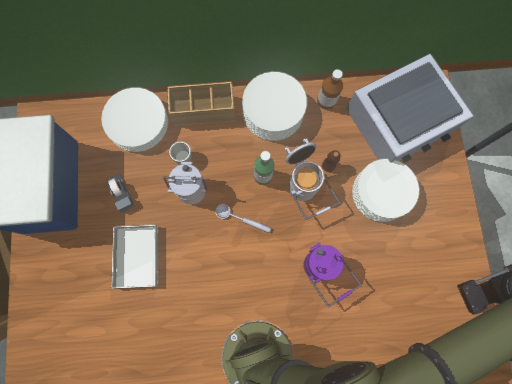

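The open white canister is at scene (187,213) and top (307,182), with its lid open at top (300,151) and the bail grip at about top (323,210). Possible mix-ups:
- the purple canister, scene (200,148) and top (326,263)
- the sealed white canister, scene (317,228) and top (186,182)

I choose the white one with its lid up, and will check that choice in a close crop.

```bash
python3 - <<'E'
import cv2,numpy as np
s=cv2.imread("pics/scene0.png")[165:255,125:255];t=cv2.imread("pics/top0.png")[130:230,255:355]
f=lambda a,k:cv2.resize(a,None,fx=k,fy=k,interpolation=cv2.INTER_CUBIC)
a=f(s,4);b=f(t,4) 
im=np.zeros((800,0,3),np.uint8)
h=max(a.shape[0],b.shape[0]);w=a.shape[1]+b.shape[1]
im=np.zeros((h,w,3),np.uint8);im[:a.shape[0],:a.shape[1]]=a;im[:b.shape[0],a.shape[1]:]=b
im=im[:,:];print(im.shape)
im=cv2.resize(im,(798,int(h*798/w)));print(798/w)
cv2.imwrite("pics/crop0.png",im)
E
```

```text
(400, 920, 3)
0.8673913043478261
```

View pics/crop0.png

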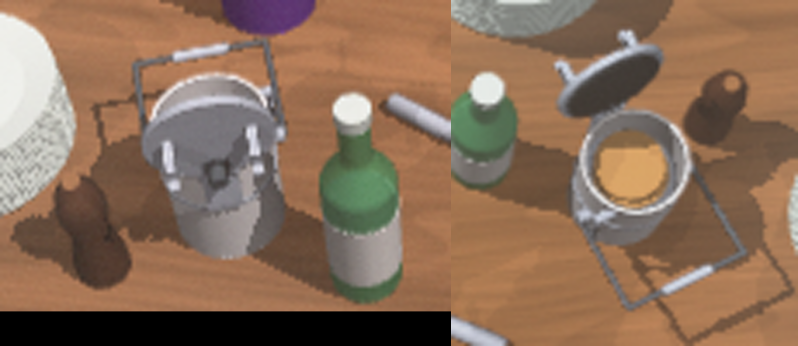

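```bash
cat > h.py <<'E'
import numpy as np
from cell import env
from scipy.optimize import least_squares
from scipy.spatial.transform import Rotation as Ro
C={n:None for n in("scene","top")}
def cams():
    for n in C: C[n]=env.read_camera(n)
    return C
def proj(c,X):
    p=(c["R"]@np.atleast_2d(X).T+np.asarray(c["t"])[:,None]).T
    q=p@np.asarray(c["camera_matrix"]).T
    return q[:,:2]/q[:,2:]
def tri(ps,pt):
    return least_squares(lambda X:np.r_[proj(C["scene"],X)[0]-ps,proj(C["top"],X)[0]-pt],[.6,0,.1])
def ray(n,p,z):
    return least_squares(lambda X:proj(C[n],[*X,z])[0]-p,[.6,0]).x
def lid(d,h,y,th): return [.054-d*np.cos(th)+h*np.sin(th),y,.142+d*np.sin(th)+h*np.cos(th)]
def bail(a,y=0,r=.1):
    e=np.deg2rad(10)+a
    return [-.016-r*np.cos(e),y,.082+r*np.sin(e)]
def world(p,P): 
    c,s=np.cos(p[2]),np.sin(p[2]);P=np.atleast_2d(P)
    return np.c_[p[0]+c*P[:,0]-s*P[:,1],p[1]+s*P[:,0]+c*P[:,1],P[:,2]]
E
python3 - <<'E'
from h import *
cams()
S=lambda x,y:np.array([125+x/3.4696,165+y/3.4696]);T=lambda x,y:np.array([255+(x-451)/3.4696,130+y/3.4696])
for n,a,b in(("grip",(201,53),(688,279)),("cornR",(135,63),(744,255)),("cornL",(268,41),(628,306)),("capbottle",(352,107),(487,90)),("postA",(173,186),(628,38)),("postB",(255,170),(562,68))):
    r=tri(S(*a),T(*b));print(n,r.x.round(3),np.round(r.fun,1))
print("rim",ray("top",T(636,161),.142),"mill",ray("top",T(735,82),.13),ray("scene",S(80,195),.125))
obs=[("scene",S(201,53),lambda t:bail(0)),("top",T(688,279),lambda t:bail(0)),
("scene",S(135,63),lambda t:bail(0,-.058)),("scene",S(268,41),lambda t:bail(0,.058)),
("top",T(744,255),lambda t:bail(0,-.058)),("top",T(628,306),lambda t:bail(0,.058)),
("top",T(636,161),lambda t:[0,0,.142]),("scene",S(217,172),lambda t:lid(.018,.020,0,t)),
("scene",S(173,187),lambda t:lid(.058,.035,-.032,t)),("scene",S(255,170),lambda t:lid(.058,.035,.032,t)),
("top",T(628,38),lambda t:lid(.058,.035,-.032,t)),("top",T(562,68),lambda t:lid(.058,.035,.032,t)),("top",T(612,84),lambda t:lid(.054,0,0,t))]
def f(v): return np.concatenate([proj(C[n],world(v[:3],g(v[3])))[0]-p for n,p,g in obs])
best=min((least_squares(f,[.6,-.1,y,1.6],loss="soft_l1") for y in(0,.8,-.8,2)),key=lambda r:r.cost)
print(best.x,np.rad2deg(best.x[2:]));print(f(best.x).reshape(-1,2).round(1).tolist())
E
```

```text
grip [ 0.438 -0.248  0.097] [-0.3 -0.  -0.3  0.1]
cornR [ 0.456 -0.305  0.096] [ 0.1  0.   0.1 -0. ]
cornL [ 0.417 -0.19   0.099] [-0.3 -0.  -0.3  0.1]
capbottle [ 0.593 -0.073  0.233] [ 0.1  0.   0.1 -0. ]
postA [ 0.646 -0.205  0.184] [-0.4 -0.  -0.4  0.1]
postB [ 0.623 -0.145  0.183] [ 0.2  0.   0.2 -0.1]
rim [ 0.54271434 -0.20704005] mill [ 0.61342318 -0.30984236] [ 0.62403888 -0.29743102]
[ 0.54331962 -0.20790746  0.35366858  1.77305284] [ 20.26371709 101.58844457]
[[0.0, -0.9], [-0.3, 0.5], [0.8, -0.6], [-1.3, -0.6], [-0.4, -0.1], [0.8, 0.4], [0.3, -0.2], [0.0, 1.9], [-0.5, -1.4], [0.3, -1.1], [-0.7, -1.4], [-0.2, -1.7], [-0.1, -1.0]]
```

```bash
cat >> h.py <<'E'
P=[.5433,-.2079,np.deg2rad(20.3)]
TIP=.182
def tgt(pc,tilt=0,L=TIP,n=1):
    """tool shift (cm)/twist(deg) putting the point L ahead of TCP at canister-frame pc; tilt = fingers swung toward +x'"""
    o=env.get_obs();R=Ro.from_euler("xyz",o["tool_rot"],degrees=True)
    yaw=np.rad2deg(P[2])+90
    Rt=Ro.from_euler("z",yaw,degrees=True)*Ro.from_euler("x",180,degrees=True)
    Rt=Rt  # x=+? checked below
    # columns: closing axis y along x', z down
    z=np.array([np.sin(np.deg2rad(tilt)),0,-np.cos(np.deg2rad(tilt))]);y=np.array([np.cos(np.deg2rad(tilt)),0,np.sin(np.deg2rad(tilt))])
    M=np.c_[np.cross(y,z),y,z];Rt=Ro.from_euler("z",P[2])*Ro.from_matrix(M)
    t=world(P,pc)[0]-Rt.as_matrix()[:,2]*L
    d=R.inv().apply(t-np.asarray(o["tool_pos"]))*100
    print("t",o["time_s"],"shift",d.round(2),"twist",np.rad2deg((R.inv()*Rt).as_rotvec()).round(2))
    return d
def where(L=TIP):
    o=env.get_obs();R=Ro.from_euler("xyz",o["tool_rot"],degrees=True).as_matrix()
    p=np.asarray(o["tool_pos"])+R[:,2]*L-[P[0],P[1],0];c,s=np.cos(P[2]),np.sin(P[2])
    print("canister-frame",np.round([c*p[0]+s*p[1],-s*p[0]+c*p[1],p[2]],4),"F",np.round(o["force"],1),"grip",o["grip_width"],o["grasp_force"],"q",np.round(o["qpos"]))
E
sed -i '/yaw=np.rad2deg(P\[2\])+90/d;/Rt=Ro.from_euler("z",yaw/d;/Rt=Rt  #/d' h.py
python3 -c "
from h import *
where();tgt([.13,0,.31])"
```

```text
canister-frame [-0.5007 -0.2631  0.2221] F [-1.  -0.4 -0.6] grip 0.08696275293777113 0.0 q [76. 18. -4. 83.  1. 79. -3.]
t 0.2 shift [ 60.21 -32.35  -8.76] twist [-5.000e-02 -5.000e-02 -9.558e+01]
```

>>> {"fn": "servo_tool", "kwargs": {"plan": [{"xyz": [0,0,-4],"twist": [0,0,-3],"jaw": 1},{"xyz": [1,0,-8],"twist": [0,0,-9],"jaw": 1},{"xyz": [4,-2,-9],"twist": [0,0,-15],"jaw": 1},{"xyz": [7,-4,-9],"twist": [0,0,-21],"jaw": 1},{"xyz": [10,-5.5,-9],"twist": [0,0,-27],"jaw": 1},{"xyz": [13,-7,-9],"twist": [0,0,-33],"jaw": 1},{"xyz": [16,-8.5,-9],"twist": [0,0,-39],"jaw": 1},{"xyz": [19,-10,-9],"twist": [0,0,-45],"jaw": 1},{"xyz": [22,-11.5,-9],"twist": [0,0,-50],"jaw": 1},{"xyz": [25,-13,-9],"twist": [0,0,-50],"jaw": 1}], "newtons": 30}}

```text
time_s: 1.03
tool_pos: [0.3748, -0.4381, 0.4948]
tool_rot: [-180.0, 0.0, 64.9]
force: [-0.0, 0.6, 0.7]
grip_width: 0.0282
grasp_force: 0.0
```

```bash
python3 -c "
from h import *
where();tgt([.13,0,.31])"
```

```text
canister-frame [-0.238  -0.1575  0.3128] F [-0.   0.6  0.7] grip 0.02824764407599177 0.0 q [ 63.   9. -19.  85.   3.  87.  20.]
t 1.0333 shift [37.25 14.64  0.26] twist [-1.000e-02  1.000e-02 -4.538e+01]
```

>>> {"fn": "servo_tool", "kwargs": {"plan": [{"xyz": [3,1.2,0],"twist": [0,0,-6],"jaw": 1},{"xyz": [6.5,2.6,0],"twist": [0,0,-12],"jaw": 1},{"xyz": [10,4,0],"twist": [0,0,-18],"jaw": 1},{"xyz": [13.5,5.4,0],"twist": [0,0,-24],"jaw": 1},{"xyz": [17,6.8,0],"twist": [0,0,-30],"jaw": 1},{"xyz": [20.5,8.2,0],"twist": [0,0,-36],"jaw": 1},{"xyz": [24,9.6,0],"twist": [0,0,-42],"jaw": 1},{"xyz": [27.5,11,0],"twist": [0,0,-45],"jaw": 1},{"xyz": [31,12.4,0],"twist": [0,0,-45],"jaw": 1},{"xyz": [34,13.5,0],"twist": [0,0,-45],"jaw": 1}]}}

```text
time_s: 1.87
tool_pos: [0.6426, -0.1876, 0.4943]
tool_rot: [180.0, -0.1, 109.8]
force: [-0.1, -0.0, 0.1]
grip_width: 0.0003
grasp_force: 0.0
```

>>> {"fn": "servo_tool", "kwargs": {"plan": [{"xyz": [0,0,0],"twist": [0,0,0],"jaw": 1},{"xyz": [0,0,0],"twist": [0,0,0],"jaw": 1}]}}

```text
time_s: 2.03
tool_pos: [0.6423, -0.1871, 0.4939]
tool_rot: [-180.0, -0.1, 110.0]
force: [0.3, -1.4, -0.7]
grip_width: 0.0006
grasp_force: 0.0
```

```bash
python3 -c "
from h import *
where();tgt([.13,0,.22])
cams()
import cv2
f=lambda a,k:cv2.resize(a[:,:,::-1],None,fx=k,fy=k,interpolation=cv2.INTER_CUBIC)
s=f(C['scene']['img'][120:260,120:250],3);t=f(C['top']['img'][100:240,250:380],3)
cv2.imwrite('pics/c1.png',np.hstack([s,t]))"
```

```text
canister-frame [ 0.1    -0.0145  0.3119] F [ 0.3 -1.4 -0.7] grip 0.0006044824038231929 0.0 q [ 38.  23. -34.  71.  12.  90.  26.]
t 2.0333 shift [1.48 2.99 9.19] twist [-0.01 -0.11 -0.3 ]
```

View pics/c1.png

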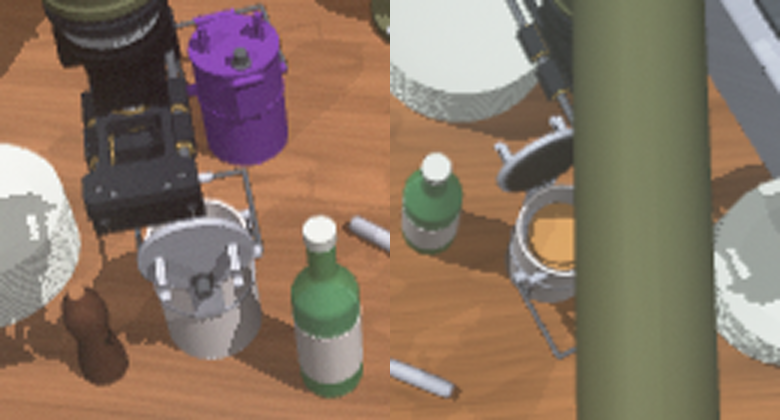

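The picture shows the gripper above and in front of the open lid, at scene px (167,180), with bottle and mill clear of it. I'll move behind the lid and then down.

>>> {"fn": "servo_tool", "kwargs": {"plan": [{"xyz": [0.7,1.5,0],"twist": [0,0,0],"jaw": 1},{"xyz": [1.5,3,0],"twist": [0,0,0],"jaw": 1},{"xyz": [1.5,3,2],"twist": [0,0,0],"jaw": 1},{"xyz": [1.5,3,4],"twist": [0,0,0],"jaw": 1},{"xyz": [1.5,3,6],"twist": [0,0,0],"jaw": 1},{"xyz": [1.5,3,8],"twist": [0,0,0],"jaw": 1},{"xyz": [1.5,3,9],"twist": [0,0,0],"jaw": 1},{"xyz": [1.5,3,9],"twist": [0,0,0],"jaw": 1}]}}

```text
time_s: 2.8
tool_pos: [0.663, -0.1675, 0.402]
tool_rot: [-179.7, -0.1, 109.6]
force: [0.1, -0.7, 0.9]
grip_width: 0.0003
grasp_force: 0.0
```

```bash
python3 -c "
from h import *
where()
o=np.array([.13,0,.22])
for a in range(100,-1,-10):
    t=np.deg2rad(a);p=np.array(lid(.08,.008+.015*np.sin(t),0,t))
    tgt(p)"
```

```text
canister-frame [ 0.1254 -0.0034  0.22  ] F [ 0.1 -0.7  0.9] grip 0.00025013116210969503 0.0 q [ 36.  26. -34.  77.  14.  82.  22.]
t 2.8 shift [ 0.32 -3.59  0.33] twist [-0.26 -0.09 -0.74]
t 2.8 shift [ 0.3  -4.93 -0.18] twist [-0.26 -0.09 -0.74]
t 2.8 shift [ 0.28 -6.38 -0.44] twist [-0.26 -0.09 -0.74]
t 2.8 shift [ 0.27 -7.89 -0.44] twist [-0.26 -0.09 -0.74]
t 2.8 shift [ 0.24 -9.41 -0.13] twist [-0.26 -0.09 -0.74]
t 2.8 shift [  0.22 -10.87   0.47] twist [-0.26 -0.09 -0.74]
t 2.8 shift [  0.21 -12.22   1.36] twist [-0.26 -0.09 -0.74]
t 2.8 shift [  0.19 -13.37   2.52] twist [-0.26 -0.09 -0.74]
t 2.8 shift [  0.18 -14.28   3.9 ] twist [-0.26 -0.09 -0.74]
t 2.8 shift [  0.17 -14.9    5.44] twist [-0.26 -0.09 -0.74]
t 2.8 shift [  0.16 -15.19   7.07] twist [-0.26 -0.09 -0.74]
```

>>> {"fn": "servo_tool", "kwargs": {"plan": [{"xyz": [0.3,-1.5,0.2],"twist": [0,0,-0.7],"jaw": 1},{"xyz": [0.3,-3,0.2],"twist": [0,0,-0.7],"jaw": 1},{"xyz": [0.3,-4.2,0],"twist": [0,0,-0.7],"jaw": 1},{"xyz": [0.3,-5.4,-0.3],"twist": [0,0,-0.7],"jaw": 1},{"xyz": [0.3,-6.4,-0.4],"twist": [0,0,-0.7],"jaw": 1},{"xyz": [0.3,-7.2,-0.4],"twist": [0,0,-0.7],"jaw": 1},{"xyz": [0.3,-7.9,-0.4],"twist": [0,0,-0.7],"jaw": 1},{"xyz": [0.3,-8.7,-0.3],"twist": [0,0,-0.7],"jaw": 1},{"xyz": [0.3,-9.4,-0.1],"twist": [0,0,-0.7],"jaw": 1}]}}

```text
time_s: 3.55
tool_pos: [0.5744, -0.1946, 0.4061]
tool_rot: [180.0, 0.0, 110.4]
force: [1.5, -0.2, 0.2]
grip_width: 0.0008
grasp_force: 0.8
```

```bash
python3 -c "
from h import *
where()
for a in (50,40,30,20,10,0):
    t=np.deg2rad(a);p=np.array(lid(.08,.008+.015*np.sin(t),0,t))
    tgt(p)"
```

```text
canister-frame [0.0339 0.0015 0.2241] F [ 1.5 -0.2  0.2] grip 0.0008424659153465578 0.8346820117731113 q [ 45.  16. -34.  89.   9.  78.  30.]
t 3.55 shift [-0.17 -1.63  0.83] twist [0.04 0.05 0.12]
t 3.55 shift [-0.16 -2.97  1.71] twist [0.04 0.05 0.12]
t 3.55 shift [-0.16 -4.13  2.86] twist [0.04 0.05 0.12]
t 3.55 shift [-0.16 -5.05  4.24] twist [0.04 0.05 0.12]
t 3.55 shift [-0.15 -5.68  5.77] twist [0.04 0.05 0.12]
t 3.55 shift [-0.15 -5.98  7.4 ] twist [0.04 0.05 0.12]
```

>>> {"fn": "servo_tool", "kwargs": {"plan": [{"xyz": [-0.1,-0.8,0.4],"twist": [0,0,0],"jaw": 1},{"xyz": [-0.1,-1.6,0.8],"twist": [0,0,0],"jaw": 1},{"xyz": [-0.1,-3,1.7],"twist": [0,0,0],"jaw": 1},{"xyz": [-0.1,-4.1,2.9],"twist": [0,0,0],"jaw": 1},{"xyz": [-0.1,-4.7,3.6],"twist": [0,0,0],"jaw": 1},{"xyz": [-0.1,-5.1,4.3],"twist": [0,0,0],"jaw": 1},{"xyz": [-0.1,-5.4,5],"twist": [0,0,0],"jaw": 1},{"xyz": [-0.1,-5.7,5.8],"twist": [0,0,0],"jaw": 1},{"xyz": [-0.1,-5.9,6.6],"twist": [0,0,0],"jaw": 1},{"xyz": [-0.1,-6,6.9],"twist": [0,0,0],"jaw": 1}]}}

```text
time_s: 4.38
tool_pos: [0.5186, -0.2162, 0.3353]
tool_rot: [-180.0, -0.1, 110.4]
force: [0.6, 0.3, 1.1]
grip_width: -0.0001
grasp_force: 0.4
```

>>> {"fn": "servo_tool", "kwargs": {"plan": [{"xyz": [0,0,0.2],"twist": [0,0,0],"jaw": 1},{"xyz": [0,0,0.4],"twist": [0,0,0],"jaw": 1},{"xyz": [0,0,0.5],"twist": [0,0,0],"jaw": 1},{"xyz": [0,0,0.5],"twist": [0,0,0],"jaw": 1}]}}

```text
time_s: 4.72
tool_pos: [0.519, -0.2161, 0.3326]
tool_rot: [-180.0, 0.0, 110.4]
force: [-3.3, 0.7, 4.5]
grip_width: 0.0005
grasp_force: 2.5
```

```bash
python3 -c "
from h import *
where()"
```

```text
canister-frame [-0.0258  0.0007  0.1506] F [-3.3  0.7  4.5] grip 0.000532328345941138 2.4612403666469618 q [ 49.  13. -33. 100.   8.  69.  34.]
```

>>> {"fn": "servo_tool", "kwargs": {"plan": [{"xyz": [0,0,0.2],"twist": [0,0,0],"jaw": 1},{"xyz": [0,0,0.4],"twist": [0,0,0],"jaw": 1},{"xyz": [0,0,0.4],"twist": [0,0,0],"jaw": 1}]}}

```text
time_s: 4.97
tool_pos: [0.5191, -0.2159, 0.3321]
tool_rot: [-179.9, 0.1, 110.4]
force: [-10.9, 2.5, 24.1]
grip_width: 0.0
grasp_force: 11.8
```

>>> {"fn": "servo_tool", "kwargs": {"plan": [{"xyz": [0,0,0.3],"twist": [0,0,0],"jaw": 1},{"xyz": [0,0,0.3],"twist": [0,0,0],"jaw": 1}]}}

```text
time_s: 5.13
tool_pos: [0.5192, -0.2157, 0.3317]
tool_rot: [-179.9, 0.2, 110.4]
force: [-16.9, 5.0, 37.8]
grip_width: 0.0005
grasp_force: 18.9
```

```bash
python3 -c "
from h import *
where()"
```

```text
canister-frame [-0.0257  0.0005  0.1497] F [-16.9   5.   37.8] grip 0.0005381597500152312 18.926378726027906 q [ 49.  13. -33. 100.   8.  69.  34.]
```

Position has stopped at z = 0.150 with force rising, so the lid is shut. Next I lift off and go above the knob.

>>> {"fn": "servo_tool", "kwargs": {"plan": [{"xyz": [0,0,-2],"twist": [0,0,0],"jaw": 1},{"xyz": [0,0,-5],"twist": [0,0,0],"jaw": 1},{"xyz": [0,0,-8],"twist": [0,0,0],"jaw": 0.5},{"xyz": [0,0,-8],"twist": [0,0,0],"jaw": 0.5},{"xyz": [0,0,-8],"twist": [0,0,0],"jaw": 0.5},{"xyz": [0,0,-8],"twist": [0,0,0],"jaw": 0.5}]}}

```text
time_s: 5.63
tool_pos: [0.519, -0.2161, 0.4044]
tool_rot: [-180.0, 0.0, 110.4]
force: [-0.0, 0.2, 0.2]
grip_width: 0.0195
grasp_force: 0.0
```

```bash
python3 -c "
from h import *
where();cams();tgt([.036,0,.19])
import cv2
f=lambda a,k:cv2.resize(a[:,:,::-1],None,fx=k,fy=k,interpolation=cv2.INTER_CUBIC)
cv2.imwrite('pics/top2.png',C['top']['img'][:,:,::-1]);cv2.imwrite('pics/sc2.png',C['scene']['img'][:,:,::-1])
s=f(C['scene']['img'][155:245,130:230],6);print(proj(C['scene'],world(P,[.036,0,.168])),proj(C['top'],world(P,[.036,0,.168])))
cv2.imwrite('pics/c2.png',s)"
```

```text
canister-frame [-0.0257  0.0008  0.2224] F [-0.   0.2  0.2] grip 0.01951285144255407 0.0 q [ 50.  10. -34.  95.   6.  77.  36.]
t 5.7333 shift [-0.1   6.2   3.13] twist [-0.09 -0.09  0.12]
[[185.20410854 202.09267235]] [[304.45507366 163.91688309]]
```

View pics/c2.png

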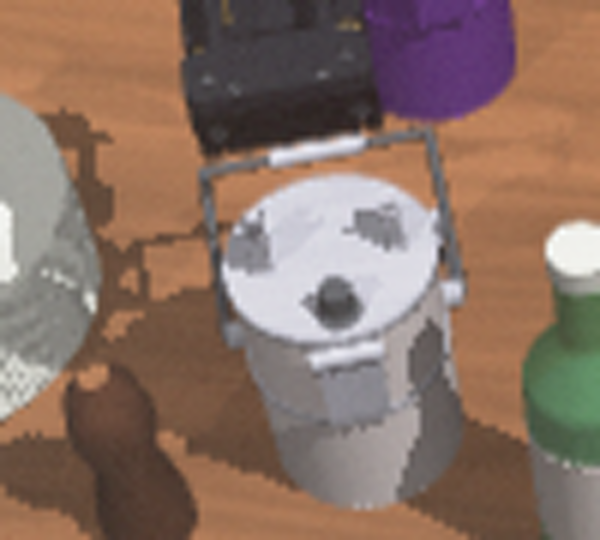

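The lid is shut flush. The knob top is at about scene (186,203), within about 1 px of the prediction. I'll refine the pose with this view.

```bash
python3 - <<'E'
from h import *
cams()
c=C["scene"]
for n,p in (("lidc",[0,0,.15]),("knob",[.036,0,.168]),("grip",bail(0)),("postR",[-.004,-.032,.177]),("postL",[-.004,.032,.177])):
    q=proj(c,world(P,p))[0];print(n,((q-[130,155])*6-.0).round(0))
E
```

```text
lidc [328. 248.]
knob [331. 283.]
grip [318. 146.]
postR [251. 218.]
postL [386. 194.]
```

>>> {"fn": "servo_tool", "kwargs": {"plan": [{"xyz": [-0.1,2,0],"twist": [0,0,0],"jaw": 0.6},{"xyz": [-0.1,4.2,0],"twist": [0,0,0],"jaw": 0.6},{"xyz": [-0.1,6.4,0],"twist": [0,0,0],"jaw": 0.6},{"xyz": [-0.1,6.4,0],"twist": [0,0,0],"jaw": 0.6},{"xyz": [-0.1,6.4,2],"twist": [0,0,0],"jaw": 0.6},{"xyz": [-0.1,6.4,4],"twist": [0,0,0],"jaw": 0.6},{"xyz": [-0.1,6.4,5.5],"twist": [0,0,0],"jaw": 0.6},{"xyz": [-0.1,6.4,6.5],"twist": [0,0,0],"jaw": 0.6},{"xyz": [-0.1,6.4,6.8],"twist": [0,0,0],"jaw": 0.6},{"xyz": [-0.1,6.4,6.8],"twist": [0,0,0],"jaw": 0.6}]}}

```text
time_s: 6.67
tool_pos: [0.5788, -0.195, 0.3357]
tool_rot: [-179.9, -0.1, 110.4]
force: [0.1, 0.0, -0.9]
grip_width: 0.035
grasp_force: 0.0
```

>>> {"fn": "servo_tool", "kwargs": {"plan": [{"xyz": [0,0,0],"twist": [0,0,0],"jaw": 0.75},{"xyz": [0,0,0],"twist": [0,0,0],"jaw": 0.78},{"xyz": [0,0,0],"twist": [0,0,0],"jaw": 0.9},{"xyz": [0,0,0],"twist": [0,0,0],"jaw": 0.9},{"xyz": [0,0,0],"twist": [0,0,0],"jaw": 0.9},{"xyz": [0,0,0],"twist": [0,0,0],"jaw": 0.9}], "newtons": 5}}

```text
time_s: 7.17
tool_pos: [0.5793, -0.195, 0.3376]
tool_rot: [180.0, 0.1, 110.4]
force: [-1.4, 0.8, 3.9]
grip_width: 0.0156
grasp_force: 5.0
```

```bash
python3 -c "
from h import *
where()"
```

```text
canister-frame [ 0.0383 -0.0005  0.1556] F [-1.4  0.8  3.9] grip 0.015567542659080228 5.001659765839577 q [ 44.  19. -34.  93.  11.  71.  28.]
```

>>> {"fn": "servo_tool", "kwargs": {"plan": [{"xyz": [0,0,-0.1],"twist": [0,0,0],"jaw": 1},{"xyz": [0,0,-0.2],"twist": [0,0,0],"jaw": 1},{"xyz": [0,0,-0.2],"twist": [0,0,0],"jaw": 1},{"xyz": [0,0,-0.2],"twist": [0,0,0],"jaw": 1}], "newtons": 35}}

```text
time_s: 7.5
tool_pos: [0.5793, -0.1951, 0.338]
tool_rot: [180.0, 0.0, 110.4]
force: [3.2, -1.6, -5.3]
grip_width: 0.0148
grasp_force: 35.0
```

>>> {"fn": "servo_tool", "kwargs": {"plan": [{"xyz": [0,0,-0.1],"twist": [0,0,0],"jaw": 1},{"xyz": [0,0,-0.2],"twist": [0,0,0],"jaw": 1},{"xyz": [0,0,-0.3],"twist": [0,0,0],"jaw": 1},{"xyz": [0,0,-0.4],"twist": [0,0,0],"jaw": 1},{"xyz": [0,0,-0.4],"twist": [0,0,0],"jaw": 1}]}}

```text
time_s: 7.92
tool_pos: [0.5793, -0.1949, 0.3438]
tool_rot: [180.0, 0.1, 110.4]
force: [0.6, -0.7, 0.2]
grip_width: 0.0146
grasp_force: 35.0
```

>>> {"fn": "servo_tool", "kwargs": {"plan": [{"xyz": [0,0,-0.1],"twist": [0,0,0],"jaw": 1},{"xyz": [0,0,-0.2],"twist": [0,0,0],"jaw": 1},{"xyz": [0,0,-0.3],"twist": [0,0,0],"jaw": 1},{"xyz": [0,0,-0.4],"twist": [0,0,0],"jaw": 1},{"xyz": [0,0,-0.4],"twist": [0,0,0],"jaw": 1}]}}

```text
time_s: 8.33
tool_pos: [0.5793, -0.195, 0.3476]
tool_rot: [180.0, 0.1, 110.4]
force: [-1.1, -2.4, 5.0]
grip_width: 0.0142
grasp_force: 35.0
```

```bash
python3 -c "
from h import *
where()"
```

```text
canister-frame [ 0.0383 -0.0005  0.1656] F [-1.1 -2.4  5. ] grip 0.014191105443536908 35.002970695495605 q [ 44.  19. -34.  92.  11.  72.  28.]
```

>>> {"fn": "servo_tool", "kwargs": {"plan": [{"xyz": [0,0,-0.1],"twist": [0,0,0],"jaw": 1},{"xyz": [0,0,-0.2],"twist": [0,0,0],"jaw": 1},{"xyz": [0,0,-0.2],"twist": [0,0,0],"jaw": 1}]}}

```text
time_s: 8.58
tool_pos: [0.5793, -0.1951, 0.3478]
tool_rot: [180.0, -0.0, 110.4]
force: [4.0, -1.9, -4.7]
grip_width: 0.0146
grasp_force: 35.0
```

>>> {"fn": "servo_tool", "kwargs": {"plan": [{"xyz": [0,0,0],"twist": [0,0,0],"jaw": 0.6},{"xyz": [0,0,0],"twist": [0,0,0],"jaw": 0.6},{"xyz": [0,0,0],"twist": [0,0,0],"jaw": 0.6},{"xyz": [0,0,0],"twist": [0,0,0],"jaw": 0.6},{"xyz": [0,0,-2],"twist": [0,0,0],"jaw": 0.6},{"xyz": [0,0,-5],"twist": [0,0,0],"jaw": 0.6},{"xyz": [0,-3,-6],"twist": [0,0,0],"jaw": 0.6},{"xyz": [0,-7,-6],"twist": [0,0,0],"jaw": 0.6},{"xyz": [0,-11,-6],"twist": [0,0,0],"jaw": 0.6}]}}

```text
time_s: 9.33
tool_pos: [0.4758, -0.2323, 0.4097]
tool_rot: [179.9, 0.0, 110.6]
force: [0.3, -1.0, -0.4]
grip_width: 0.0346
grasp_force: 0.0
```

```bash
python3 -c "
from h import *
where();cams();
import cv2
f=lambda a,k:cv2.resize(a[:,:,::-1],None,fx=k,fy=k,interpolation=cv2.INTER_CUBIC)
cv2.imwrite('pics/top3.png',C['top']['img'][:,:,::-1]);cv2.imwrite('pics/sc3.png',C['scene']['img'][:,:,::-1])
s=f(C['scene']['img'][155:245,130:230],6)
cv2.imwrite('pics/c3.png',s)"
```

```text
canister-frame [-0.0715  0.0004  0.2277] F [ 0.3 -1.  -0.4] grip 0.034595713235113956 0.0 q [ 54.   5. -33.  99.   3.  77.  41.]
```

View pics/c3.png

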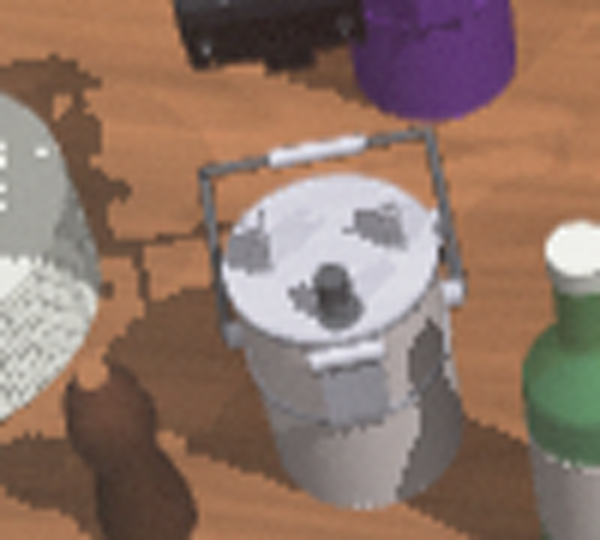

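The knob stands out, with its top at crop (331,274) and the stem visible. The lid is still shut. Before moving to the bail I'll locate the purple canister.

```bash
python3 -c "
from h import *
cams();
import cv2
for n in C:
    im=cv2.imread('pics/%s0.png'%n);hsv=cv2.cvtColor(im,cv2.COLOR_BGR2HSV)
    m=cv2.inRange(hsv,(130,80,30),(160,255,255));print(n,cv2.boundingRect(m))
c=lambda w:(np.cos(P[2])*(w[0]-P[0])+np.sin(P[2])*(w[1]-P[1]),-np.sin(P[2])*(w[0]-P[0])+np.cos(P[2])*(w[1]-P[1]))
w=ray('top',(326,261),.15);print(w,c(w));w=ray('scene',(199,134),.15);print(w,c(w))
tgt(bail(0),0,.170);tgt(bail(0),10,.170)
im=cv2.imread('pics/top0.png')[220:320,280:380];a=cv2.resize(im,None,fx=4,fy=4)
im=cv2.imread('pics/scene0.png')[110:180,150:250];b=cv2.resize(im,(400,280));b=np.vstack([b,np.zeros((120,400,3),np.uint8)])
cv2.imwrite('pics/purple.png',np.hstack([a,b]))"
```

```text
scene (182, 123, 34, 52)
top (304, 243, 48, 58)
[ 0.27560811 -0.22747839] (np.float64(-0.25785770475203856), np.float64(0.07450950868411661))
[ 0.27241791 -0.22480815] (np.float64(-0.2599233517972074), np.float64(0.07812068829465892))
t 9.5333 shift [ 0.06 -4.18 13.99] twist [-0.01  0.06 -0.02]
t 9.5333 shift [ 0.06 -7.13 14.25] twist [-10.01   0.06  -0.02]
```

View pics/purple.png

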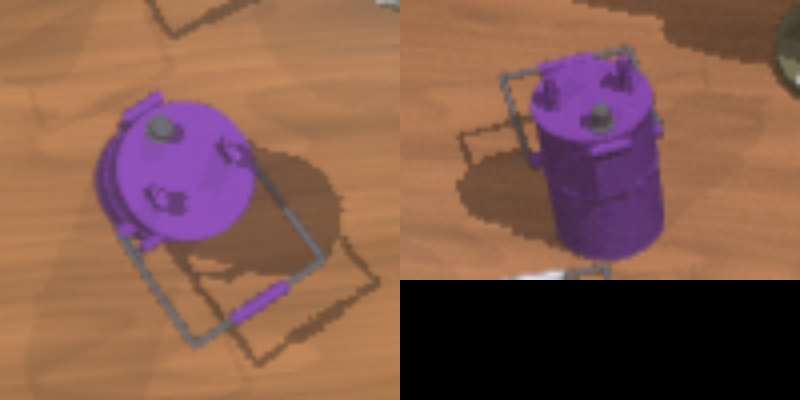

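Purple sits at canister-frame (-0.26, +0.076), so a vertical tool clears it. I'll approach the bail grip straight down.

>>> {"fn": "servo_tool", "kwargs": {"plan": [{"xyz": [0,-2,0],"twist": [0,0,0],"jaw": 0.5},{"xyz": [0,-4.2,1],"twist": [0,0,0],"jaw": 0.5},{"xyz": [0,-4.2,3],"twist": [0,0,0],"jaw": 0.5},{"xyz": [0,-4.2,5],"twist": [0,0,0],"jaw": 0.5},{"xyz": [0,-4.2,7],"twist": [0,0,0],"jaw": 0.5},{"xyz": [0,-4.2,9],"twist": [0,0,0],"jaw": 0.5},{"xyz": [0,-4.2,10.5],"twist": [0,0,0],"jaw": 0.5},{"xyz": [0,-4.2,12],"twist": [0,0,0],"jaw": 0.5},{"xyz": [0,-4.2,13],"twist": [0,0,0],"jaw": 0.5},{"xyz": [0,-4.2,13.7],"twist": [0,0,0],"jaw": 0.5}]}}

```text
time_s: 10.37
tool_pos: [0.4376, -0.2468, 0.2706]
tool_rot: [180.0, -0.1, 110.5]
force: [-0.3, -0.3, 0.4]
grip_width: 0.0433
grasp_force: 0.0
```

>>> {"fn": "servo_tool", "kwargs": {"plan": [{"xyz": [0,0,0],"twist": [0,0,0],"jaw": 0.75},{"xyz": [0,0,0],"twist": [0,0,0],"jaw": 0.8},{"xyz": [0,0,0],"twist": [0,0,0],"jaw": 1},{"xyz": [0,0,0],"twist": [0,0,0],"jaw": 1},{"xyz": [0,0,0],"twist": [0,0,0],"jaw": 1},{"xyz": [0,0,0],"twist": [0,0,0],"jaw": 1},{"xyz": [0,0,0],"twist": [0,0,0],"jaw": 1}], "newtons": 10}}

```text
time_s: 10.95
tool_pos: [0.4378, -0.2476, 0.2724]
tool_rot: [179.8, 0.1, 110.4]
force: [2.9, 0.3, -1.2]
grip_width: 0.0093
grasp_force: 10.0
```

```bash
python3 -c "
from h import *
where(.173)"
```

```text
canister-frame [-0.1123 -0.0009  0.0994] F [ 2.9  0.3 -1.2] grip 0.0092649487559863 9.99957337975502 q [ 56.   9. -31. 112.   5.  60.  43.]
```

Tube gripped, width 9.3 mm. Now I swing it along the arc.

>>> {"fn": "servo_tool", "kwargs": {"plan": [{"xyz": [0,0,0],"twist": [0,0,0],"jaw": 1},{"xyz": [0,0.1,-0.7],"twist": [0,0,0],"jaw": 1},{"xyz": [0,0.34,-1.35],"twist": [0,0,0],"jaw": 1},{"xyz": [0,0.6,-2],"twist": [0,0,0],"jaw": 1},{"xyz": [0,0.86,-2.65],"twist": [0,0,0],"jaw": 1},{"xyz": [0,1.56,-3.86],"twist": [0,0,0],"jaw": 1},{"xyz": [0,2.42,-4.96],"twist": [0,0,0],"jaw": 1},{"xyz": [0,3.42,-5.92],"twist": [0,0,0],"jaw": 1},{"xyz": [0,3.42,-5.92],"twist": [0,0,0],"jaw": 1}], "newtons": 20}}

```text
time_s: 11.7
tool_pos: [0.4681, -0.2363, 0.3317]
tool_rot: [-179.7, -0.0, 110.4]
force: [-6.7, -1.8, 1.0]
grip_width: 0.0092
grasp_force: 20.0
```

```bash
python3 -c "
from h import *
where(.173)"
```

```text
canister-frame [-0.0813 -0.0005  0.1587] F [-6.7 -1.8  1. ] grip 0.009224322487162016 19.992407262325287 q [ 54.   8. -33. 105.   5.  68.  40.]
```

>>> {"fn": "servo_tool", "kwargs": {"plan": [{"xyz": [0,0.5,-0.45],"twist": [0,0,0],"jaw": 1},{"xyz": [0,1.1,-0.82],"twist": [0,0,0],"jaw": 1},{"xyz": [0,1.7,-1.2],"twist": [0,0,0],"jaw": 1},{"xyz": [0,2.4,-1.5],"twist": [0,0,0],"jaw": 1},{"xyz": [0,3.0,-1.75],"twist": [0,0,0],"jaw": 1},{"xyz": [0,3.7,-2],"twist": [0,0,0],"jaw": 1},{"xyz": [0,4.4,-2.15],"twist": [0,0,0],"jaw": 1},{"xyz": [0,5.0,-2.25],"twist": [0,0,0],"jaw": 1},{"xyz": [0,6.1,-2.35],"twist": [0,0,0],"jaw": 1},{"xyz": [0,6.1,-2.35],"twist": [0,0,0],"jaw": 1}]}}

```text
time_s: 12.53
tool_pos: [0.5277, -0.2134, 0.3559]
tool_rot: [179.8, 0.1, 110.5]
force: [0.6, 1.3, 7.0]
grip_width: 0.0092
grasp_force: 20.0
```

>>> {"fn": "servo_tool", "kwargs": {"plan": [{"xyz": [0,0.5,0],"twist": [0,0,0],"jaw": 1},{"xyz": [0,1.0,0.1],"twist": [0,0,0],"jaw": 1},{"xyz": [0,1.3,0.1],"twist": [0,0,0],"jaw": 1},{"xyz": [0,1.3,0.1],"twist": [0,0,0],"jaw": 1}]}}

```text
time_s: 12.87
tool_pos: [0.5394, -0.2091, 0.3548]
tool_rot: [179.8, 0.1, 110.5]
force: [4.1, 2.5, 5.8]
grip_width: 0.0089
grasp_force: 20.0
```

```bash
python3 -c "
from h import *
where(.173)"
```

```text
canister-frame [-0.0034  0.      0.1818] F [4.1 2.5 5.8] grip 0.0089058638971095 20.00664710998535 q [ 48.  14. -34.  97.   8.  72.  33.]
```

>>> {"fn": "servo_tool", "kwargs": {"plan": [{"xyz": [0,0,0],"twist": [0,0,0],"jaw": 0.75},{"xyz": [0,0,0],"twist": [0,0,0],"jaw": 0.75},{"xyz": [0,0,0],"twist": [0,0,0],"jaw": 0.75},{"xyz": [0,0,0],"twist": [0,0,0],"jaw": 0.75},{"xyz": [0,0,-1],"twist": [0,0,0],"jaw": 0.75},{"xyz": [0,0,-2.5],"twist": [0,0,0],"jaw": 0.75},{"xyz": [0,0,-5],"twist": [0,0,0],"jaw": 1},{"xyz": [0,-4,-5],"twist": [0,0,0],"jaw": 1},{"xyz": [0,-8,-5],"twist": [0,0,0],"jaw": 1},{"xyz": [0,-11,-5],"twist": [0,0,0],"jaw": 1}]}}

```text
time_s: 13.7
tool_pos: [0.4322, -0.2499, 0.4036]
tool_rot: [-179.8, -0.0, 110.3]
force: [0.4, -1.7, -0.5]
grip_width: 0.0044
grasp_force: 0.0
```

```bash
python3 -c "
from h import *
where();cams();tgt([.0375,0,.20])
import cv2
f=lambda a,k:cv2.resize(a[:,:,::-1],None,fx=k,fy=k,interpolation=cv2.INTER_CUBIC)
s=f(C['scene']['img'][155:245,130:230],6)
cv2.imwrite('pics/c4.png',s)"
```

```text
canister-frame [-0.1193 -0.0007  0.2216] F [ 0.4 -1.7 -0.5] grip 0.004448693620853216 0.0 q [ 58.   1. -31. 103.   1.  76.  47.]
t 13.8 shift [ 0.31 15.9   2.06] twist [-0.32  0.04 -0.38]
```

View pics/c4.png

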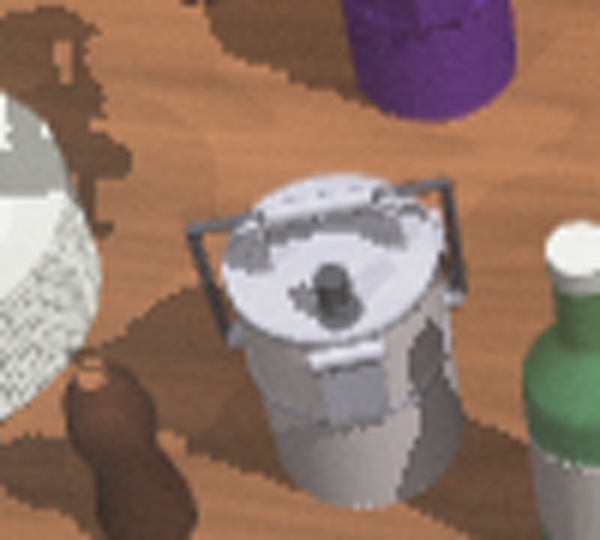

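The bail lies over the posts, with its grip at crop (320,205). The knob is still out at (331,274). Now I push the knob home with the jaw closed.

>>> {"fn": "servo_tool", "kwargs": {"plan": [{"xyz": [0.1,2,-0.5],"twist": [0,0,0],"jaw": 1},{"xyz": [0.1,5,-0.5],"twist": [0,0,0],"jaw": 1},{"xyz": [0.2,8,-0.5],"twist": [0,0,0],"jaw": 1},{"xyz": [0.2,11,-0.5],"twist": [0,0,0],"jaw": 1},{"xyz": [0.3,14,-0.5],"twist": [0,0,-0.4],"jaw": 1},{"xyz": [0.3,15.9,-0.5],"twist": [0,0,-0.4],"jaw": 1},{"xyz": [0.3,15.9,0.5],"twist": [0,0,-0.4],"jaw": 1},{"xyz": [0.3,15.9,2],"twist": [0,0,-0.4],"jaw": 1},{"xyz": [0.3,15.9,3.5],"twist": [0,0,-0.4],"jaw": 1},{"xyz": [0.3,15.9,3.5],"twist": [0,0,-0.4],"jaw": 1}]}}

```text
time_s: 14.63
tool_pos: [0.5817, -0.1906, 0.3647]
tool_rot: [-179.7, -0.2, 110.8]
force: [-0.0, 0.5, -0.3]
grip_width: 0.0004
grasp_force: 0.0
```

```bash
python3 -c "
from h import *
where()"
```

```text
canister-frame [0.0409 0.0036 0.1827] F [-0.   0.5 -0.3] grip 0.0004008193080426032 0.0 q [ 45.  19. -36.  91.  11.  75.  28.]
```

>>> {"fn": "servo_tool", "kwargs": {"plan": [{"xyz": [-0.3,-0.2,0],"twist": [0,0,0],"jaw": 1},{"xyz": [-0.3,-0.2,0.2],"twist": [0,0,0],"jaw": 1},{"xyz": [-0.3,-0.2,0.4],"twist": [0,0,0],"jaw": 1},{"xyz": [-0.3,-0.2,0.6],"twist": [0,0,0],"jaw": 1},{"xyz": [-0.3,-0.2,0.8],"twist": [0,0,0],"jaw": 1},{"xyz": [-0.3,-0.2,1.0],"twist": [0,0,0],"jaw": 1},{"xyz": [-0.3,-0.2,1.2],"twist": [0,0,0],"jaw": 1},{"xyz": [-0.3,-0.2,1.4],"twist": [0,0,0],"jaw": 1},{"xyz": [-0.3,-0.2,1.6],"twist": [0,0,0],"jaw": 1},{"xyz": [-0.3,-0.2,1.6],"twist": [0,0,0],"jaw": 1}]}}

```text
time_s: 15.47
tool_pos: [0.5821, -0.1936, 0.3516]
tool_rot: [-179.9, -0.1, 110.8]
force: [-0.3, 0.0, -0.2]
grip_width: 0.0003
grasp_force: 0.0
```

>>> {"fn": "servo_tool", "kwargs": {"plan": [{"xyz": [0,0,0.2],"twist": [0,0,0],"jaw": 1},{"xyz": [0,0,0.2],"twist": [0,0,0],"jaw": 1}]}}

```text
time_s: 15.63
tool_pos: [0.5824, -0.1936, 0.3507]
tool_rot: [180.0, 0.0, 110.8]
force: [0.3, 0.6, 1.4]
grip_width: 0.0004
grasp_force: 0.7
```

```bash
python3 -c "
from h import *
where()"
```

```text
canister-frame [ 0.0416 -0.0002  0.1687] F [0.3 0.6 1.4] grip 0.00042723686532516536 0.6735270749777555 q [ 45.  19. -36.  92.  12.  73.  28.]
```

>>> {"fn": "servo_tool", "kwargs": {"plan": [{"xyz": [0,0,0.2],"twist": [0,0,0],"jaw": 1},{"xyz": [0,0,0.4],"twist": [0,0,0],"jaw": 1},{"xyz": [0,0,0.4],"twist": [0,0,0],"jaw": 1}]}}

```text
time_s: 15.88
tool_pos: [0.5824, -0.1933, 0.3503]
tool_rot: [180.0, 0.1, 110.8]
force: [-7.6, 1.5, 17.8]
grip_width: 0.0006
grasp_force: 9.5
```

>>> {"fn": "servo_tool", "kwargs": {"plan": [{"xyz": [0,0,-2],"twist": [0,0,0],"jaw": 1},{"xyz": [0,0,-5],"twist": [0,0,0],"jaw": 1},{"xyz": [0,0,-8],"twist": [0,0,0],"jaw": 1},{"xyz": [0,-4,-8],"twist": [0,0,0],"jaw": 1},{"xyz": [0,-8,-8],"twist": [0,0,0],"jaw": 1},{"xyz": [0,-12,-8],"twist": [0,0,0],"jaw": 1},{"xyz": [0,-15,-8],"twist": [0,0,0],"jaw": 1},{"xyz": [0,-15,-8],"twist": [0,0,0],"jaw": 1}]}}

```text
time_s: 16.55
tool_pos: [0.437, -0.2506, 0.4262]
tool_rot: [-179.7, 0.1, 110.3]
force: [0.8, -0.2, -0.1]
grip_width: 0.0006
grasp_force: 0.0
```

```bash
python3 -c "
from h import *
where();cams()
import cv2
f=lambda a,k:cv2.resize(a[:,:,::-1],None,fx=k,fy=k,interpolation=cv2.INTER_CUBIC)
s=f(C['scene']['img'][155:245,130:230],4);a=C['scene']['img'][90:330,30:430,::-1]
cv2.imwrite('pics/c5.png',np.hstack([cv2.resize(s,(400,360))[:,:],cv2.copyMakeBorder(a,0,120,0,0,0)]))"
```

```text
canister-frame [-0.1154 -0.0035  0.2442] F [ 0.8 -0.2 -0.1] grip 0.0005509403396927085 0.0 q [ 59.   1. -32. 101.   1.  78.  47.]
```

View pics/c5.png

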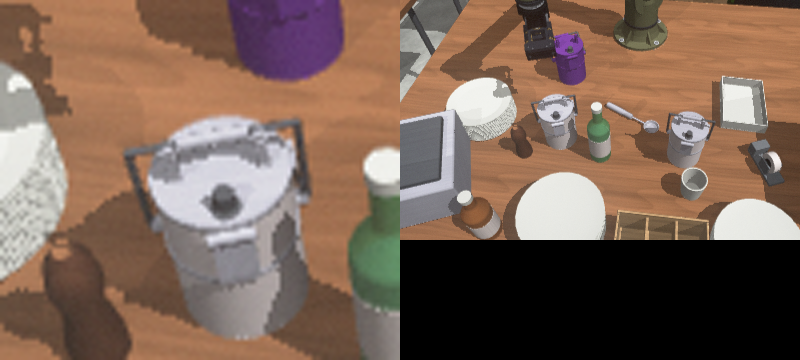

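The knob is home at crop (224,193), and the bail is clamped over the posts at (215,145). Bottle, mill and the other things stand where they were, so I hand the job in.

```bash
python3 -c "
from cell import env
print(env.sign_off())"
```

```text
the job is handed in; nothing more can be done
None
```

The canister is sealed: I shut the lid, pulled the vent out, clamped the bail over the posts and pushed the vent home, in that order. The job is handed in at about 17 s, and the last picture shows nothing else disturbed.

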